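# Fetch the garlic from between the jars

## Task

The garlic on the dark wooden tray is hemmed in between the spice jar and the salt shaker: first move both of them off the tray and stand them upright on the cork mat, then put the garlic in the middle of the blue saucer, and only then stand the spice jar and the salt shaker back, upright, each on the very spot of the tray where it stood at the start (centred to within about a centimetre). Knock nothing over and leave the oil bottle, the green mug and the lemon alone.

Things in the scene. Friction and masses are not known exactly. Their poses are not given: they have to be found in the camera images.
- spice_jar_mid (a point): small round spice jar with a red cap, pale contents, 45 mm across (body 42 mm, cap 45 mm), 106 mm tall, about 110 g; the point is on its axis half-way up (53 mm above its foot), z along its axis. Grip it 15 to 25 mm above this point, from any side; lower, a gripper's palm may meet the cap. Stands on the pale spot to the left or to the right of the garlic, drawn afresh each start.
- salt_shaker_mid (a point): round salt shaker, clear and grey with a grey domed top, 44 mm across, 90 mm tall (the top 20 mm are narrower), about 100 g; the point is on its axis half-way up (45 mm above its foot), z along its axis. Grip it 8 to 18 mm above this point, from any side. Stands on the pale spot to the left or to the right of the garlic, drawn afresh each start.
- garlic_mid (a point): bulb of garlic, round with a short tip, 46 mm across and 46 mm tall, about 40 g, standing on its flat root end on the tray, between the jar and the shaker (about 64 mm from their axes); the point is at its centre, 23 mm above its foot. Grip it at this height.
- tray_floor (a point): dark wooden tray on a foot, fixed over the middle of the hob, 158 mm along its x (away from the robot) by 198 mm along its y (to the left); the point is the centre of the upper face of its floor, 39 mm above the worktop; low rim 6 mm above the floor. Centres of its pale spots (x, y in mm): left (-10, 56), right (-10, -56), and the garlic's (20, 0). Each thing starts within 5 mm of its spot's centre.
- mat_top (a point): cork mat, 200 mm along its x by 120 mm along its y, 8 mm thick, fixed to the worktop on the left or right of the hob; the point is the centre of its upper face, axes along its sides, z up. It has room for the jar and the shaker, for example at (x, y) = (-45, 0) and (45, 0) mm.
- saucer: round blue saucer, 136 mm across, 16 mm high at the rim, flat inside within 40 mm of its centre, that floor 5 mm above its origin; origin at the centre of its underside; fixed to the worktop on the side of the hob opposite the mat. The garlic goes in its middle.
- oil_bottle_mid (a point): tall clear oil bottle with a dark red cap, 62 mm across, 264 mm tall, at the back on the left, loose; the point is half-way up. Leave it alone.
- green_mug_mid (a point): green mug, 96 mm tall, at the back on the right, loose; the point is half-way up. Leave it alone.
- lemon_mid (a point): yellow lemon, 82 x 58 x 57 mm, at the back on the left, loose; the point is at its centre. Leave it alone.

How it is judged:
By the outcome, as a careful person would: the job done as asked, in the order asked, and still so for the second after the job is handed in, with the robot touching nothing.
It also fails if it takes over 120 s, if anything falls off the work surface, if the arm or the gripper's body presses on something with over 40 N, if the wrist force passes 120 N, or if a joint passes its speed limit or range.

## Robot

A 7-joint arm with a two-finger parallel gripper is mounted at the origin on a cart in front of the work surface, level with it; the furniture and walls round the work are solid. World frame = base frame: x ahead of the robot, y to its left, z up, the work surface at z = 0. Lengths are in m, angles in rad, forces in N, time in s.
With the tool pointing down it reaches from about 0.425 to 0.825 m from the base axis. Payload 3.6 kg.
Tool frame: the origin (TCP) lies at the very end of the fingers, on their centre line; the grasp point (between the pads) lies manip.grip_point_offset behind it (manip.grip_point_offset is the distance from the TCP to the grasp point, in m); z points along the fingers, y is the line along which they close (so a half turn about z gives the same grasp; the last joint's range is limited). The gripper opens to 93 mm and grips with 3 to 60 N. Pads are 15 mm wide; open, the fingers measure 128 mm over their backs; the gripper's body (75 mm by 188 mm) begins 65 mm behind the grasp point.
Start: joints at [1.155, 0.615, -0.013, 1.423, 0.008, 1.103, -0.04], TCP at [0.247, -0.601, 0.219] pointing down, gripper open.
Joint ranges: [-3.12, 3.12], [-0.3, 2.06], [-1.34, 1.32], [0.26, 2.42], [-1.36, 4.5], [0.01, 1.98], [-2.84, 2.84]. Speed limits (rad/s): [2.79, 2.79, 3.14, 3.14, 3.14, 3.14, 3.14].

## Interface

Orientations are given as a unit quaternion [x, y, z, w].
In Python, from plant import telemetry, optics, order, manip gives the robot as it stands.
- The arm moves only by the tool send_rows, never from a script. Its argument "series" is a list of rows, each a list of 6 numbers: the shift along the tool's x, y, z normalised to -1 to 1, where 1 is 0.05 m, then the turn, a rotation vector about the tool's x, y, z normalised to -1 to 1, where 1 is 180 degrees. In form: [[tx, ty, tz, ax, ay, az], ...]. A call has 1 to 8 rows; each row shifts and turns the commanded pose from where the row before left it, along the tool's axes as they then stand; what a row does not reach is not made up. A row lasts 1/12 s, in which the tool goes at most 41.7 mm and 7.16 degrees, less where a joint would pass 70% of its speed; a pose out of reach is approached as far as the arm can. A call with a number of a shift or a turn outside -1 to 1 is refused whole. A call with a gripper value outside its range is refused whole. "gripper" is the opening, from 0 (shut) to 1 (fully open), set as the call begins (left out, the last holds). The fingers move at their own pace and stop on an object; the grip force is fixed at half the most. Time passes only in rows, so rows that do not move let the fingers close. It gives the time, the measured TCP pose, the force, the opening and the grip force at its end, in the units of the state.
- telemetry.sense(): the state, without advancing time (a new reading comes with each control period).
- optics.read_camera(name): name is "scene" or "top" or "wrist"; returns a dict with "frame" (400x640x3 uint8, red, green, blue), "intrinsics" (3x3 intrinsics, pixels), "R" (3x3) and "t" (3): a world point X has camera coordinates R X + t; the wrist camera has in their place "hand_eye" (4x4, takes a point from camera to tool coordinates, whose origin is the TCP and whose axes are the flange's). Camera axes: x right, y down, z forward; pixel columns grow to the right and rows downward; lengths in m; the calibration is good to about 2 mm. A picture is of the moment at which its call begins: read the wrist's pose just before it. There is no depth.
- order.close_job(): hands the job in; it is judged then, once.
Trained networks look in the newest picture that a camera, given by its name, has taken for a name from the list of things; names that differ only in an ending like _2 or _b are one class to them, and where a whole thing is asked for, a point or a joint stands for the part that bears it (a point fixed in the world has none). Each returns a list of dicts, best first, with "confidence" (0 to 1); they miss things now and then, are a little off and sometimes report something else, mostly with a low value. They report only what shows in the picture. A call takes as long as a camera call.
- optics.regions_of(camera, target): "mask" (400x640 bool, what is visible of it) and "rect" ([left, top, right, bottom] in pixels, round what is visible of it).
The state is a dict: "t": time; "joint_pos": joint angles; "joint_vel": joint speeds; "tau": joint torques, N m; "position": TCP position; "ee_rot": TCP orientation; "contact_force": force on the tool from outside, world axes, zero at the start; "wrist_torque": the same for the moment, N m; "grip_width": opening from 0.0 (shut) to 1.0 (fully open); "grasp_force": force on a finger pad.
Only numpy, scipy, OpenCV 4.12 (cv2) and the standard library are available. Lean on these libraries where they do the work, as an engineer would, in place of code of your own. Each camera call takes 0.05 s, during which the arm holds its last target. There are 200 camera calls.

## Working session

There is one attempt and no reset: what is moved stays moved. The work goes in short steps, Python scripts to look and compute and a tool call to move; the robot and the scene stay as the last step left them, time stands still between calls to the robot, and variables do not carry over. Pictures are saved under pics/ and viewed, at most 14 in all, crops included, and the job is handed in when it is done.

Besides the shell and the picture viewer there is one more tool, called after ">>>" as a command line: name --pt "numbers of a row" for each row, then --argument value for the rest. send_rows: Moves the arm, as the interface text tells. Scaled input: -1 to 1 covers 0.05 m each way for a shift and 180 degrees each way for a turn. Its arguments: {"type":"object","properties":{"series":{"type":"array","items":{"type":"array","items":{"type":"number","minimum":-1,"maximum":1}}},"gripper":{"type":"number"}},"required":["series"]}

```bash
mkdir -p pics; ls
python3 - <<'E'
from plant import telemetry, optics, order, manip
import cv2,numpy as np
print(manip.grip_point_offset, telemetry.sense())
for n in ["scene","top"]:
    c=optics.read_camera(n); cv2.imwrite(f"pics/{n}0.png",c["frame"][:,:,::-1])
    print(n,c["intrinsics"],c["R"],c["t"])
    for o in ["spice_jar_mid","salt_shaker_mid","garlic_mid","tray_floor","mat_top","saucer","oil_bottle_mid","green_mug_mid","lemon_mid"]:
        r=optics.regions_of(n,o)
        print(o,[(round(q["confidence"],2),np.round(q["rect"]).tolist()) for q in r[:2]])
E
```

```text
pics
0.0188 {'t': 0.0, 'joint_pos': array([ 1.15446934,  0.61591748, -0.0125989 ,  1.42486095,  0.00813132,
        1.10339362, -0.04044064]), 'joint_vel': array([ 1.50483318e-03,  6.21467262e-04,  2.01318529e-03,  3.14205106e-03,
       -3.14058503e-04, -3.12387413e-05,  7.84837534e-04]), 'tau': array([-4.11807105e-04, -4.58944881e+01,  2.09657243e-01, -1.65747732e+01,
       -6.09419681e-02,  2.04840320e-02,  2.27806581e-04]), 'position': array([ 0.24671516, -0.60051946,  0.21749493]), 'ee_rot': array([ 9.81061176e-01,  1.93694014e-01, -2.80972982e-04, -1.23272255e-03]), 'contact_force': array([-0.7116208 , -0.78463388, -0.2304691 ]), 'wrist_torque': array([0.01499448, 0.02679221, 0.05286993]), 'grasp_force': 0.0, 'grip_width': 0.9992202286506137}
scene [[471.03129935   0.         322.50258635]
 [  0.         471.03129935 199.04514083]
 [  0.           0.           1.        ]] [[-0.16283838 -0.98658675 -0.01141276]
 [-0.82394818  0.14233949 -0.54849691]
 [ 0.54276427 -0.07991283 -0.83607469]] [0.12673149 0.5129952  1.30356255]
spice_jar_mid [(0.57, [317.0, 187.0, 330.0, 218.0])]
s
[... 558 characters left out ...]
58703]
 [  0.           0.           1.        ]] [[ 0.22868662 -0.97349898 -0.00146983]
 [-0.94119603 -0.22071205 -0.25580504]
 [ 0.24870154  0.05988258 -0.96672727]] [-0.12002341  0.55903541  1.37415026]
spice_jar_mid [(0.67, [302.0, 184.0, 316.0, 204.0])]
salt_shaker_mid [(0.61, [338.0, 195.0, 352.0, 212.0])]
garlic_mid [(0.44, [318.0, 184.0, 334.0, 199.0])]
tray_floor [(0.95, [291.0, 168.0, 360.0, 230.0]), (0.48, [206.0, 146.0, 226.0, 171.0])]
mat_top [(0.68, [163.0, 183.0, 217.0, 253.0])]
saucer [(0.92, [409.0, 240.0, 452.0, 285.0])]
oil_bottle_mid [(0.93, [183.0, 100.0, 218.0, 147.0])]
green_mug_mid [(0.92, [430.0, 174.0, 467.0, 212.0])]
lemon_mid [(0.52, [204.0, 143.0, 226.0, 169.0])]
```

```bash
cat > h.py <<'E'
from plant import telemetry, optics, order, manip
import cv2,numpy as np
from scipy.spatial.transform import Rotation as Ro
def cam(n):
    s=telemetry.sense(); c=optics.read_camera(n)
    K=c["intrinsics"]
    if n=="wrist":
        T=np.eye(4);T[:3,:3]=Ro.from_quat(s["ee_rot"]).as_matrix();T[:3,3]=s["position"]
        W=np.linalg.inv(T@c["hand_eye"]); R,t=W[:3,:3],W[:3,3]
    else: R,t=np.array(c["R"]),np.array(c["t"])
    return c["frame"],K,R,t
def ray(px,K,R,t,z):
    px=np.atleast_2d(px).astype(float)
    d=np.c_[px,np.ones(len(px))]@np.linalg.inv(K).T@R; o=-R.T@t
    return o+d*((z-o[2])/d[:,2])[:,None]
def proj(X,K,R,t):
    q=(np.atleast_2d(X)@R.T+t)@K.T; return q[:,:2]/q[:,2:]
def mpx(m): return np.argwhere(m)[:,::-1]+0.0
def rectfit(m,K,R,t,z):
    c=max(cv2.findContours(m.astype(np.uint8),0,1)[0],key=len)[:,0].astype(float)
    P=ray(c,K,R,t,z)[:,:2]
    (cx,cy),(w,h),a=cv2.minAreaRect((P*1000).astype(np.float32)); return np.round([cx,cy,w,h,a],1)
E
python3 - <<'E'
from h import *
Z=dict(spice_jar_mid=.039+.053,salt_shaker_mid=.039+.045,garlic_mid=.062,saucer=.01,oil_bottle_mid=.132,green_mug_mid=.048,lemon_mid=.028)
for n in ["scene","top"]:
    f,K,R,t=cam(n)
    for o,z in Z.items():
        r=optics.regions_of(n,o)
        if r:
            m=mpx(r[0]["mask"]); print(n,o,round(r[0]["confidence"],2),len(m),np.round(ray(m.mean(0),K,R,t,z)[0]*1000))
    for o,z in [("tray_floor",.045),("mat_top",.008)]:
        r=optics.regions_of(n,o); print(n,o,rectfit(r[0]["mask"],K,R,t,z))
    cv2.imwrite(f"pics/{n}1.png",cv2.resize(f[100:300,160:480,::-1],(800,500),interpolation=cv2.INTER_CUBIC))
E
```

```text
scene spice_jar_mid 0.94 360 [558.  38.  92.]
scene garlic_mid 0.63 124 [586. -14.  62.]
scene saucer 0.82 1103 [ 452. -371.   10.]
scene oil_bottle_mid 0.89 1144 [691. 410. 132.]
scene green_mug_mid 0.91 870 [ 667. -376.   48.]
scene lemon_mid 0.64 822 [ 680. -384.   28.]
scene tray_floor [562.2 -16.8 165.9 199.1   1.6]
scene mat_top [418.9 384.7 201.  120.6   2.3]
top spice_jar_mid 0.5 310 [559.  40.  92.]
top salt_shaker_mid 0.54 189 [562. -77.  84.]
top garlic_mid 0.58 161 [590. -15.  62.]
top saucer 0.69 1585 [ 453. -371.   10.]
top oil_bottle_mid 0.64 970 [689. 400. 132.]
top green_mug_mid 0.57 1067 [ 667. -377.   48.]
top lemon_mid 0.79 315 [632. 350.  28.]
top tray_floor [570.5 -17.8 162.  198.1   1.3]
top mat_top [423.3 385.7 199.1 119.5   2.1]
```

View pics/scene1.png

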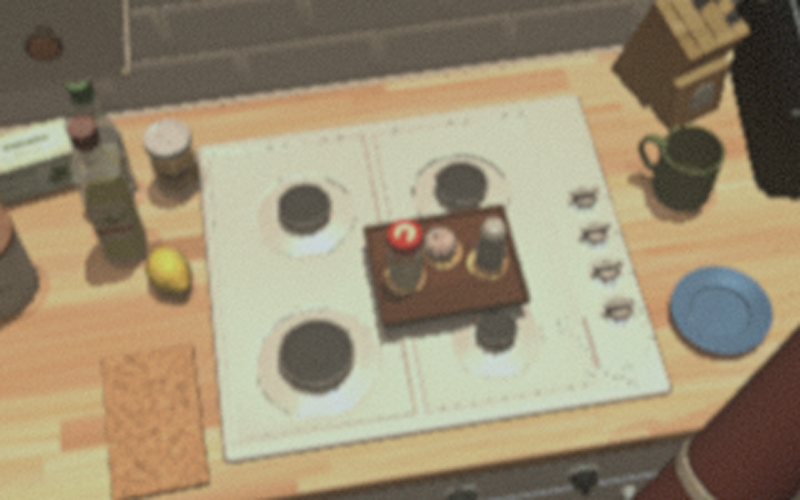

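View pics/top1.png

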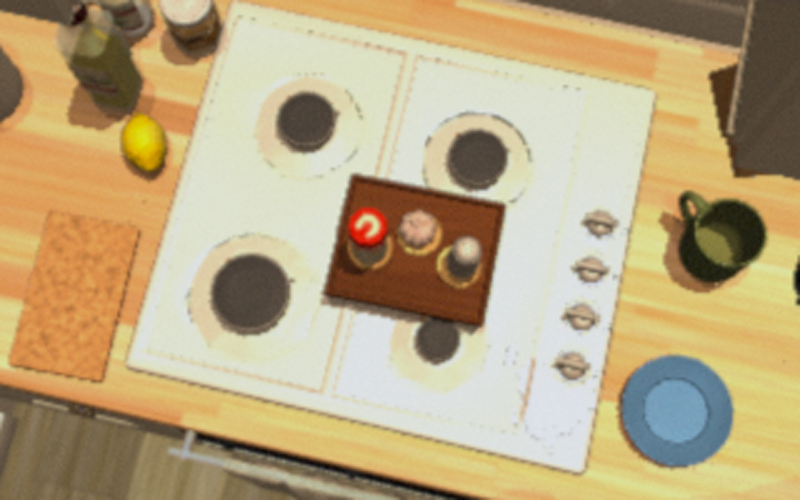

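>>> send_rows --pt "0.72 -0.1 -0.1 0 0 -0.0188" --pt "0.72 -0.1 -0.1 0 0 -0.0188" --pt "0.72 -0.1 -0.1 0 0 -0.0188" --pt "0.72 -0.1 -0.1 0 0 -0.0188" --pt "0.72 -0.1 -0.1 0 0 -0.0188" --pt "0.72 -0.1 -0.1 0 0 -0.0188" --pt "0.72 -0.1 -0.1 0 0 -0.0188" --pt "0.72 -0.1 -0.1 0 0 -0.0188" --gripper 1

```text
t: 2.67
position: [0.4621, -0.4068, 0.2589]
ee_rot: [0.908, 0.419, 0.0, 0.0]
contact_force: [0.4, -0.3, 0.7]
grip_width: 0.999
grasp_force: 0.0
```

>>> send_rows --pt "0.72 -0.1 -0.1 0 0 -0.0188" --pt "0.72 -0.1 -0.1 0 0 -0.0188" --pt "0.72 -0.1 -0.1 0 0 -0.0188" --pt "0.72 -0.1 -0.1 0 0 -0.0188" --pt "0.72 -0.1 -0.1 0 0 -0.0188" --pt "0.72 -0.1 -0.1 0 0 -0.0188" --pt "0.72 -0.1 -0.1 0 0 -0.0188" --pt "0.72 -0.1 -0.1 0 0 -0.0188"

```text
t: 3.33
position: [0.5638, -0.1372, 0.299]
ee_rot: [0.785, 0.62, 0.0, 0.0]
contact_force: [-0.4, 0.2, -0.4]
grip_width: 1.0
grasp_force: 0.0
```

>>> send_rows --pt "0.72 -0.1 -0.1 0 0 -0.0188" --pt "0.72 -0.1 -0.1 0 0 -0.0188" --pt "0.72 -0.1 -0.1 0 0 -0.0188" --pt "0.72 -0.1 -0.1 0 0 -0.0188" --pt "0 0 0 0 0 0" --pt "0 0 0 0 0 0"

```text
t: 3.83
position: [0.5646, 0.0094, 0.3194]
ee_rot: [0.705, 0.709, 0.001, 0.0]
contact_force: [0.1, -0.5, 0.2]
grip_width: 1.002
grasp_force: 0.0
```

Run:
```python
from h import *
f,K,R,t=cam("wrist"); print(optics.read_camera("wrist")["hand_eye"].round(3)); print((-R.T@t).round(3))
vis=f[:,:,::-1].copy()
for o,z in dict(spice_jar_mid=.145,salt_shaker_mid=.129,garlic_mid=.062).items():
    r=optics.regions_of("wrist",o)
    for q in r[:2]:
        m=mpx(q["mask"]); print(o,round(q["confidence"],2),q["rect"],len(m),np.round(ray(m.mean(0),K,R,t,z)[0]*1000))
for z in [.045]:
    r=optics.regions_of("wrist","tray_floor"); print(r and rectfit(r[0]["mask"],K,R,t,z))
cv2.imwrite("pics/w1.png",vis)
```

```text
[[-0.001 -0.969 -0.247  0.068]
 [ 1.    -0.001 -0.    -0.   ]
 [ 0.    -0.247  0.969 -0.167]
 [ 0.     0.     0.     1.   ]]
[0.564 0.077 0.487]
spice_jar_mid 0.88 [287.7, 132.9, 332.0, 182.7] 1559 [556.  42. 145.]
salt_shaker_mid 0.79 [304.1, 218.4, 332.1, 265.5] 1234 [562. -58. 129.]
garlic_mid 0.84 [317.5, 173.1, 352.8, 208.1] 904 [589. -12.  62.]
[568.7 -15.1 157.2 197.    1.6]
```

View pics/w1.png

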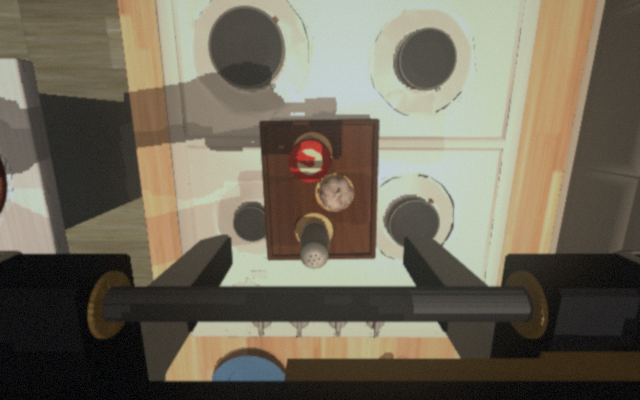

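```bash
cat >> h.py <<'E'
from scipy.optimize import minimize
S=dict(spice_jar_mid=[(0,.021),(.08,.021),(.082,.0225),(.106,.0225)],salt_shaker_mid=[(0,.022),(.07,.022),(.08,.018),(.09,.008)],
 garlic_mid=[(0,.014),(.01,.021),(.02,.023),(.03,.02),(.046,.004)])
A=np.linspace(0,2*np.pi,40)
def hull(o,x,y,z0,K,R,t):
    X=np.array([[x+r*np.cos(a),y+r*np.sin(a),z0+h] for h,r in S[o] for a in A])
    return cv2.convexHull((proj(X,K,R,t)).astype(np.float32))
def fit(o,views,x0,z0):
    def cost(p):
        c=0
        for m,K,R,t in views:
            b=np.zeros((1600,2560),np.uint8); h=hull(o,*p,z0,K,R,t)
            cv2.fillPoly(b,[np.round(h*4+1.5).astype(np.int32)],1)
            b=cv2.resize(b.astype(np.float32),(640,400),interpolation=cv2.INTER_AREA)
            c+=np.abs(b-m).sum()/m.sum()
        return c/len(views)
    r=minimize(cost,x0,method="Nelder-Mead",options=dict(initial_simplex=np.array([x0,[x0[0]+.006,x0[1]],[x0[0],x0[1]+.006]]),xatol=2e-4,fatol=1e-3,maxiter=60))
    return np.round(r.x*1000,1),round(r.fun,3)
E
cat > m.py <<'E'
from h import *
G=dict(spice_jar_mid=(.557,.041),salt_shaker_mid=(.560,-.071),garlic_mid=(.589,-.0145))
V={o:[] for o in G}
for n in ["wrist","scene","top"]:
    f,K,R,t=cam(n)
    for o in G:
        for q in optics.regions_of(n,o):
            m=q["mask"]
            if m.any() and np.linalg.norm(mpx(m).mean(0)-proj([*G[o],.08],K,R,t)[0])<40 and q["confidence"]>.4:
                V[o].append((m.astype(float),K,R,t)); print(o,n,fit(o,V[o][-1:],list(G[o]),.039)); break
for o in G: print(o,fit(o,V[o],list(G[o]),.039))
E
python3 m.py
```

```text
spice_jar_mid wrist (array([556.1,  37.2]), np.float64(0.048))
salt_shaker_mid wrist (array([561.6, -78.5]), np.float64(0.193))
garlic_mid wrist (array([589.6, -16.2]), np.float64(0.083))
spice_jar_mid scene (array([555.6,  38.9]), np.float64(0.05))
salt_shaker_mid scene (array([557.9, -76.7]), np.float64(0.223))
garlic_mid scene (array([588.5, -13.7]), np.float64(0.152))
salt_shaker_mid top (array([564.1, -78.6]), np.float64(0.341))
spice_jar_mid (array([556.4,  37.9]), np.float64(0.058))
salt_shaker_mid (array([561.6, -77.8]), np.float64(0.256))
garlic_mid (array([589.2, -15.5]), np.float64(0.135))
```

>>> send_rows --pt "0.57 -0.17 0 0 0 0.0" --pt "0 0 0.75 0 0 0" --pt "0 0 0.75 0 0 0" --pt "0 0 0.75 0 0 0" --pt "0 0 0.75 0 0 0" --pt "0 0 0.75 0 0 0" --pt "0 0 0.35 0 0 0" --pt "0 0 0 0 0 0"

```text
t: 5.4
position: [0.5529, 0.0341, 0.1094]
ee_rot: [0.707, 0.707, -0.004, -0.003]
contact_force: [0.8, -0.2, -0.8]
grip_width: 1.001
grasp_force: 0.0
```

>>> send_rows --pt "0.08 0.06 0 0 0 0" --pt "0 0 0.2 0 0 0" --pt "0 0 0.12 0 0 0" --pt "0 0 0 0 0 0" --pt "0 0 0 0 0 0"

```text
t: 5.82
position: [0.5594, 0.0387, 0.0981]
ee_rot: [0.707, 0.707, 0.0, 0.0]
contact_force: [0.8, 0.4, -0.1]
grip_width: 1.002
grasp_force: 0.0
```

>>> send_rows --pt "0 -0.064 0.1 0 0 0" --pt "0 0 0 0 0 0" --pt "0 0 0 0 0 0"

```text
t: 6.07
position: [0.5556, 0.0386, 0.0927]
ee_rot: [0.707, 0.707, -0.0, -0.0]
contact_force: [0.1, -0.2, 0.1]
grip_width: 0.998
grasp_force: 0.0
```

Run:
```python
from h import *
for i in range(2):
    print({k:telemetry.sense()[k].round(4) for k in ("position","ee_rot")})
    f,K,R,t=cam("wrist")
for o in ("spice_jar_mid","garlic_mid"):
    q=optics.regions_of("wrist",o)
    if q: print(o,q[0]["confidence"],q[0]["rect"],fit(o,[(q[0]["mask"].astype(float),K,R,t)],[.557,.038] if 'j' in o else [.589,-.015],.039))
cv2.imwrite("pics/w2.png",f[:,:,::-1])
```

```text
{'position': array([0.5556, 0.0386, 0.0927]), 'ee_rot': array([ 7.070e-01,  7.072e-01, -1.000e-04, -1.000e-04])}
{'position': array([0.5559, 0.0386, 0.0928]), 'ee_rot': array([0.707 , 0.7072, 0.    , 0.    ])}
spice_jar_mid 0.76 [264.6, 194.5, 370.2, 353.7] (array([556. ,  37.2]), np.float64(0.44))
garlic_mid 0.78 [360.1, 274.9, 392.9, 336.2] (array([592.9, -17.6]), np.float64(6.155))
```

View pics/w2.png

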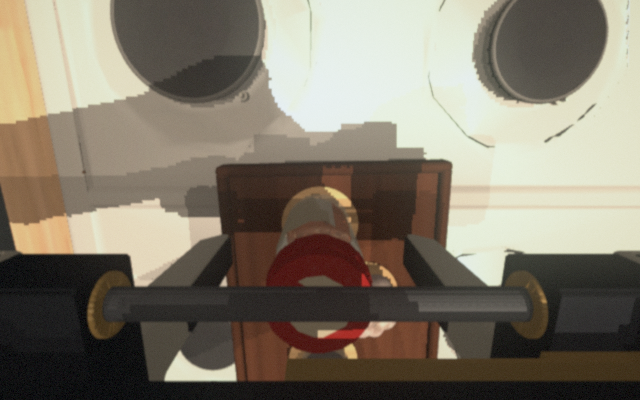

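>>> send_rows --pt "0 0 0 0 0 0" --pt "0 0 0 0 0 0" --pt "0 0 0 0 0 0" --pt "0 0 0 0 0 0" --pt "0 0 0 0 0 0" --pt "0 0 0 0 0 0" --gripper 0

```text
t: 6.77
position: [0.556, 0.0387, 0.0927]
ee_rot: [0.707, 0.707, 0.0, -0.0]
contact_force: [0.0, -0.1, -0.2]
grip_width: 0.62
grasp_force: 0.0
```

```bash
python3 -c "
from h import *
s=telemetry.sense();print({k:np.round(s[k],4) for k in ('position','ee_rot','grip_width','grasp_force')})"
```

```text
{'position': array([0.556 , 0.0387, 0.0927]), 'ee_rot': array([ 0.707 ,  0.7072,  0.    , -0.    ]), 'grip_width': np.float64(0.6201), 'grasp_force': np.float64(0.0)}
```

>>> send_rows --pt "0 0 0 0 0 0" --pt "0 0 0 0 0 0" --pt "0 0 0 0 0 0" --pt "0 0 0 0 0 0" --pt "0 0 0 0 0 0" --pt "0 0 0 0 0 0"

```text
t: 7.27
position: [0.556, 0.0387, 0.0927]
ee_rot: [0.707, 0.707, 0.0, -0.0]
contact_force: [0.2, -0.1, 0.0]
grip_width: 0.477
grasp_force: 30.0
```

>>> send_rows --pt "0 0 -0.2 0 0 0" --pt "0 0 -0.4 0 0 0" --pt "0 0 -0.5 0 0 0" --pt "0 0 -0.5 0 0 0" --pt "0.2 -0.11 -0.4 0 0 0" --pt "0.4 -0.23 0 0 0 0" --pt "0.6 -0.34 0 0 0 0" --pt "0.6 -0.34 0 0 0 0"

```text
t: 7.93
position: [0.5047, 0.1287, 0.1937]
ee_rot: [0.708, 0.706, 0.0, 0.0]
contact_force: [0.4, 0.8, -1.5]
grip_width: 0.475
grasp_force: 30.0
```

>>> send_rows --pt "0.6 -0.34 0 0 0 0" --pt "0.6 -0.34 0 0 0 0" --pt "0.6 -0.34 0 0 0 0" --pt "0.6 -0.34 0 0 0 0" --pt "0.6 -0.34 0 0 0 0" --pt "0.6 -0.34 0 0 0 0" --pt "0.6 -0.34 0 0 0 0" --pt "0.5 -0.28 0 0 0 0"

```text
t: 8.6
position: [0.3698, 0.3659, 0.1935]
ee_rot: [0.706, 0.708, 0.0, -0.001]
contact_force: [0.3, -0.1, -1.3]
grip_width: 0.477
grasp_force: 30.0
```

>>> send_rows --pt "0.3 -0.17 0 0 0 0" --pt "0.1 -0.06 0 0 0 0" --pt "0 0 0 0 0 0" --pt "0 0 0 0 0 0" --pt "0 0 0 0 0 0"

```text
t: 9.02
position: [0.3618, 0.3816, 0.1926]
ee_rot: [0.708, 0.706, -0.0, 0.001]
contact_force: [0.8, -0.6, -1.1]
grip_width: 0.475
grasp_force: 30.0
```

Run:
```python
from h import *
f,K,R,t=cam("wrist"); s=telemetry.sense(); print(s["position"].round(4),s["grip_width"],s["grasp_force"])
q=optics.regions_of("wrist","mat_top"); print(q and (q[0]["confidence"],q[0]["rect"],rectfit(q[0]["mask"],K,R,t,.008)))
cv2.imwrite("pics/w3.png",f[:,:,::-1])
```

```text
[0.3618 0.3816 0.1926] 0.4733492862542858 29.99880286777625
(0.66, [279.3, 119.6, 470.4, 234.6], array([421.5, 384.6, 200.7, 120.7,   2.6]))
```

View pics/w3.png

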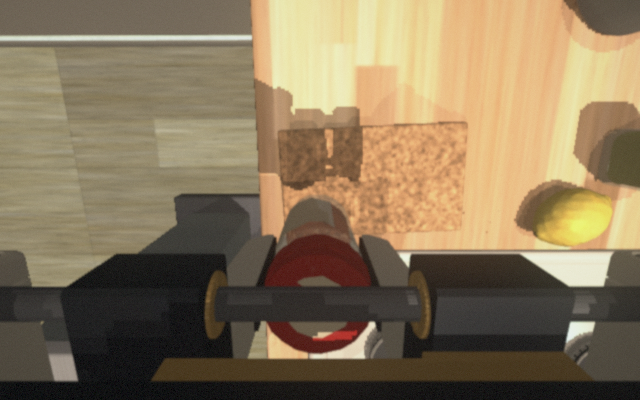

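>>> send_rows --pt "0 0 0.3 0 0 0" --pt "0 0 0.6 0 0 0" --pt "0 0 0.6 0 0 0" --pt "0 0 0.5 0 0 0" --pt "0 0 0.3 0 0 0" --pt "0 0 0.15 0 0 0" --pt "0 0 0.05 0 0 0" --pt "0 0 0 0 0 0"

```text
t: 9.78
position: [0.3609, 0.3834, 0.0677]
ee_rot: [0.707, 0.707, 0.0, 0.0]
contact_force: [-0.1, 0.3, -0.8]
grip_width: 0.471
grasp_force: 30.0
```

>>> send_rows --pt "0 0 0.04 0 0 0" --pt "0 0 0.04 0 0 0" --pt "0 0 0 0 0 0" --pt "0 0 0 0 0 0"

```text
t: 10.12
position: [0.3607, 0.3839, 0.0643]
ee_rot: [0.707, 0.707, 0.001, -0.0]
contact_force: [-0.4, 0.3, -0.7]
grip_width: 0.476
grasp_force: 30.0
```

>>> send_rows --pt "0 0 0.03 0 0 0" --pt "0 0 0.02 0 0 0" --pt "0 0 0 0 0 0" --pt "0 0 0 0 0 0"

```text
t: 10.45
position: [0.3606, 0.384, 0.0621]
ee_rot: [0.707, 0.707, 0.001, 0.0]
contact_force: [-1.1, -0.5, 5.6]
grip_width: 0.475
grasp_force: 30.0
```

>>> send_rows --pt "0 0 0 0 0 0" --pt "0 0 0 0 0 0" --pt "0 0 0 0 0 0" --pt "0 0 0 0 0 0" --pt "0 0 0 0 0 0" --pt "0 0 0 0 0 0" --pt "0 0 0 0 0 0" --pt "0 0 0 0 0 0" --gripper 1

```text
t: 11.12
position: [0.3603, 0.3837, 0.0612]
ee_rot: [0.707, 0.707, -0.0, -0.0]
contact_force: [-0.2, 0.3, -0.5]
grip_width: 0.982
grasp_force: 0.0
```

>>> send_rows --pt "0 0 -0.2 0 0 0" --pt "0 0 -0.5 0 0 0" --pt "0 0 -0.7 0 0 0" --pt "0 0 -0.8 0 0 0" --pt "0 0 -0.8 0 0 0" --pt "0 0 -0.8 0 0 0" --pt "0 0 -0.5 0 0 0" --pt "0 0 -0.2 0 0 0"

```text
t: 11.78
position: [0.3612, 0.3855, 0.2916]
ee_rot: [0.707, 0.707, 0.005, -0.0]
contact_force: [0.4, 0.7, 0.7]
grip_width: 1.0
grasp_force: 0.0
```

>>> send_rows --pt "-0.3 0.13 0 0 0 0" --pt "-0.6 0.27 0 0 0 0" --pt "-0.7 0.32 0 0 0 0" --pt "-0.7 0.32 0 0 0 0" --pt "-0.7 0.32 0 0 0 0" --pt "-0.7 0.32 0 0 0 0" --pt "-0.7 0.32 0 0 0 0" --pt "-0.7 0.32 0 0 0 0"

```text
t: 12.45
position: [0.4761, 0.1266, 0.2856]
ee_rot: [0.707, 0.707, -0.001, -0.0]
contact_force: [0.6, 0.4, 0.0]
grip_width: 0.995
grasp_force: 0.0
```

>>> send_rows --pt "-0.7 0.32 0 0 0 0" --pt "-0.7 0.32 0 0 0 0" --pt "-0.7 0.32 0 0 0 0" --pt "-0.7 0.32 0 0 0 0" --pt "-0.6 0.27 0 0 0 0" --pt "-0.3 0.12 0 0 0 0" --pt "0 0 0 0 0 0" --pt "0 0 0 0 0 0"

```text
t: 13.12
position: [0.5593, -0.0567, 0.2851]
ee_rot: [0.708, 0.707, -0.001, -0.001]
contact_force: [-0.5, 0.1, 0.3]
grip_width: 1.002
grasp_force: 0.0
```

```bash
sed -i 's/^G=.*/G=dict(salt_shaker_mid=(.560,-.071),garlic_mid=(.589,-.0145))/' m.py
cat >> m.py <<'E'
f,K,R,t=cam("wrist"); print(telemetry.sense()["position"].round(4))
q=optics.regions_of("wrist","tray_floor"); print(q and (q[0]["rect"],rectfit(q[0]["mask"],K,R,t,.045)))
f=f[:,:,::-1].copy()
for dy in (-.077,-.072): cv2.polylines(f,[np.round(hull("salt_shaker_mid",.561,dy,.039,K,R,t)).astype(int)],True,(0,255,0) if dy<-.075 else (255,0,0))
cv2.imwrite("pics/w4.png",cv2.resize(f[100:340,160:480],(800,600)))
E
python3 m.py
```

```text
salt_shaker_mid wrist (array([561.2, -77.9]), np.float64(0.264))
salt_shaker_mid scene (array([561.7, -77.4]), np.float64(0.278))
garlic_mid scene (array([588.3, -14.7]), np.float64(0.202))
salt_shaker_mid (array([561.8, -77.4]), np.float64(0.271))
garlic_mid (array([588.3, -14.7]), np.float64(0.202))
[ 0.5599 -0.0558  0.2863]
([255.7, 57.1, 393.4, 225.6], array([568.4, -18.9, 159.1, 198.4,   1.5]))
```

View pics/w4.png

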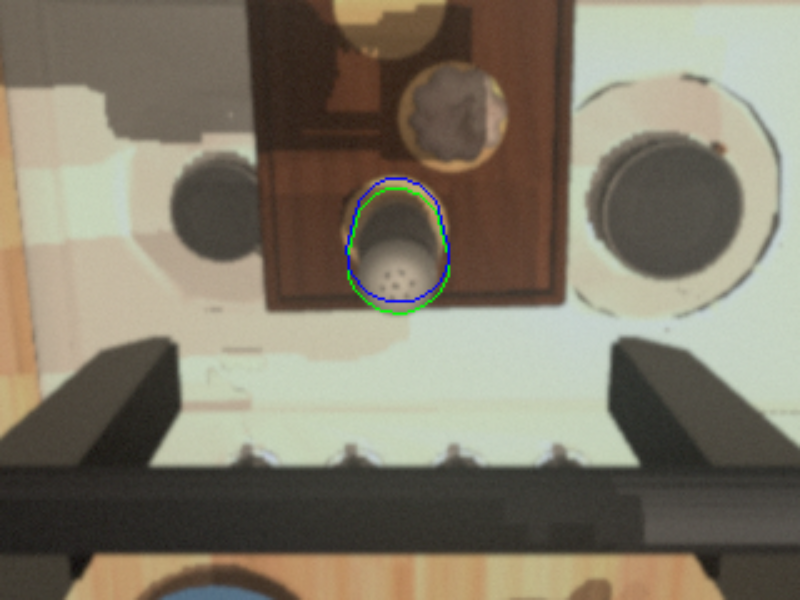

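Run:
```python
from h import *
f,K,R,t=cam("wrist"); print(telemetry.sense()["position"].round(4))
for p in [(395,283),(397,290)]: print(ray([160+p[0]/2.5,100+p[1]/2.5],K,R,t,.129).round(4), ray([160+p[0]/2.5,100+p[1]/2.5],K,R,t,.125).round(4))
# dome edge cols, spots
for nm,p,z in [("Rspot",(396,225),.039),("Gspot",(454,117),.039),("dome",(398,268),.115)]: print(nm,ray([160+p[0]/2.5,100+p[1]/2.5],K,R,t,z).round(4))
```

```text
[ 0.56   -0.0561  0.2862]
[[ 0.5602 -0.0805  0.129 ]] [[ 0.5602 -0.0816  0.125 ]]
[[ 0.561  -0.0835  0.129 ]] [[ 0.561  -0.0847  0.125 ]]
Rspot [[ 0.5609 -0.075   0.039 ]]
Gspot [[ 0.5898 -0.0199  0.039 ]]
dome [[ 0.5615 -0.0778  0.115 ]]
```

>>> send_rows --pt "-0.43 0.02 0 0 0 0" --pt "0 0 0.4 0 0 0" --pt "0 0 0.7 0 0 0" --pt "0 0 0.8 0 0 0" --pt "0 0 0.8 0 0 0" --pt "0 0 0.8 0 0 0" --pt "0 0 0.4 0 0 0" --pt "0 0 0 0 0 0"

```text
t: 14.38
position: [0.5572, -0.0777, 0.0864]
ee_rot: [0.707, 0.707, -0.003, -0.004]
contact_force: [-0.0, 0.3, 0.2]
grip_width: 1.0
grasp_force: 0.0
```

>>> send_rows --pt "0 0 0.2 0 0 0" --pt "0 0 0 0 0 0" --pt "0 0 0 0 0 0" --pt "0 0 0 0 0 0"

```text
t: 14.72
position: [0.5623, -0.0779, 0.0828]
ee_rot: [0.707, 0.707, 0.001, 0.001]
contact_force: [0.1, 0.8, -0.2]
grip_width: 0.998
grasp_force: 0.0
```

>>> send_rows --pt "0 -0.02 0.09 0 0 0" --pt "0 0 0 0 0 0" --pt "0 0 0 0 0 0"

```text
t: 14.97
position: [0.56, -0.0778, 0.077]
ee_rot: [0.707, 0.707, 0.0, 0.0]
contact_force: [-0.0, -0.5, -0.5]
grip_width: 0.998
grasp_force: 0.0
```

Run:
```python
from h import *
f,K,R,t=cam("wrist"); print(telemetry.sense()["position"].round(4))
cv2.imwrite("pics/w5.png",f[:,:,::-1])
```

```text
[ 0.5601 -0.0778  0.077 ]
```

View pics/w5.png

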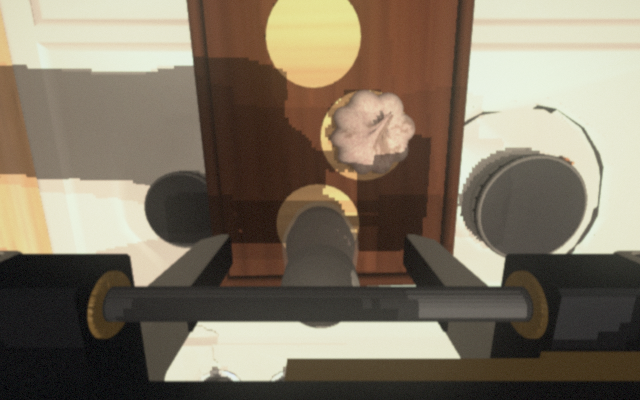

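>>> send_rows --pt "0 0.016 0 0 0 0" --pt "0 0 0 0 0 0" --pt "0 0 0 0 0 0" --pt "0 0 0 0 0 0" --pt "0 0 0 0 0 0" --pt "0 0 0 0 0 0" --pt "0 0 0 0 0 0" --pt "0 0 0 0 0 0" --gripper 0

```text
t: 15.68
position: [0.5608, -0.0778, 0.0766]
ee_rot: [0.707, 0.707, 0.0, -0.0]
contact_force: [0.7, -0.5, 0.3]
grip_width: 0.476
grasp_force: 0.0
```

>>> send_rows --pt "0 0 0 0 0 0" --pt "0 0 0 0 0 0" --pt "0 0 0 0 0 0" --pt "0 0 0 0 0 0"

```text
t: 16.02
position: [0.5608, -0.0778, 0.0766]
ee_rot: [0.707, 0.707, 0.0, -0.0]
contact_force: [0.2, 0.3, -0.6]
grip_width: 0.409
grasp_force: 29.6
```

>>> send_rows --pt "0 0 -0.2 0 0 0" --pt "0 0 -0.4 0 0 0" --pt "0 0 -0.6 0 0 0" --pt "0 0 -0.6 0 0 0" --pt "0 0 -0.4 0 0 0" --pt "0.3 -0.06 -0.1 0 0 0" --pt "0.6 -0.11 0 0 0 0" --pt "0.7 -0.13 0 0 0 0"

```text
t: 16.68
position: [0.5452, 0.0016, 0.1917]
ee_rot: [0.709, 0.705, -0.0, 0.0]
contact_force: [0.5, 0.6, -1.2]
grip_width: 0.41
grasp_force: 29.6
```

>>> send_rows --pt "0.7 -0.13 0 0 0 0" --pt "0.7 -0.13 0 0 0 0" --pt "0.7 -0.13 0 0 0 0" --pt "0.7 -0.13 0 0 0 0" --pt "0.7 -0.13 0 0 0 0" --pt "0.7 -0.13 0 0 0 0" --pt "0.7 -0.13 0 0 0 0" --pt "0.7 -0.13 0 0 0 0"

```text
t: 17.35
position: [0.4912, 0.2845, 0.1909]
ee_rot: [0.707, 0.708, -0.001, -0.001]
contact_force: [1.2, -0.2, -2.3]
grip_width: 0.408
grasp_force: 29.6
```

>>> send_rows --pt "0.7 -0.13 0 0 0 0" --pt "0.6 -0.11 0 0 0 0" --pt "0.4 -0.06 0 0 0 0" --pt "0.1 -0.01 0 0 0 0" --pt "0 0 0 0 0 0" --pt "0 0 0 0 0 0" --pt "0 0 0 0 0 0"

```text
t: 17.93
position: [0.4789, 0.3695, 0.1912]
ee_rot: [0.708, 0.706, -0.001, 0.001]
contact_force: [-0.8, -0.1, -0.9]
grip_width: 0.411
grasp_force: 29.6
```

>>> send_rows --pt "0.3 0 0 0 0 0" --pt "0 -0.03 0.3 0 0 0" --pt "0 0 0.6 0 0 0" --pt "0 0 0.7 0 0 0" --pt "0 0 0.6 0 0 0" --pt "0 0 0.4 0 0 0" --pt "0 0 0.2 0 0 0" --pt "0 0 0 0 0 0"

```text
t: 18.6
position: [0.4764, 0.3841, 0.0494]
ee_rot: [0.708, 0.706, -0.003, 0.0]
contact_force: [0.1, -0.7, -0.0]
grip_width: 0.411
grasp_force: 29.6
```

>>> send_rows --pt "0 0 0 0 0 0" --pt "0 0 0 0 0 0"

```text
t: 18.77
position: [0.4781, 0.3877, 0.0535]
ee_rot: [0.707, 0.707, 0.002, 0.0]
contact_force: [0.2, 0.5, -1.0]
grip_width: 0.411
grasp_force: 29.6
```

>>> send_rows --pt "0 0 0.07 0 0 0" --pt "0 0 0.05 0 0 0" --pt "0 0 0 0 0 0" --pt "0 0 0 0 0 0"

```text
t: 19.1
position: [0.477, 0.3873, 0.0462]
ee_rot: [0.707, 0.707, 0.0, 0.0]
contact_force: [-0.0, -0.5, -0.4]
grip_width: 0.412
grasp_force: 29.7
```

>>> send_rows --pt "0 0 0.02 0 0 0" --pt "0 0 0.02 0 0 0" --pt "0 0 0 0 0 0"

```text
t: 19.35
position: [0.4771, 0.3875, 0.046]
ee_rot: [0.707, 0.707, 0.001, 0.0]
contact_force: [-2.1, -1.8, 10.4]
grip_width: 0.413
grasp_force: 30.4
```

Contact; release, then rise.

>>> send_rows --pt "0 0 0 0 0 0" --pt "0 0 0 0 0 0" --pt "0 0 0 0 0 0" --pt "0 0 0 0 0 0" --pt "0 0 0 0 0 0" --pt "0 0 0 0 0 0" --pt "0 0 0 0 0 0" --pt "0 0 0 0 0 0" --gripper 1

```text
t: 20.02
position: [0.4766, 0.3872, 0.0435]
ee_rot: [0.707, 0.707, -0.0, -0.0]
contact_force: [-0.8, 0.3, -0.4]
grip_width: 0.935
grasp_force: 0.0
```

>>> send_rows --pt "0 0 -0.2 0 0 0" --pt "0 0 -0.5 0 0 0" --pt "0 0 -0.7 0 0 0" --pt "0 0 -0.8 0 0 0" --pt "0 0 -0.8 0 0 0" --pt "0 0 -0.8 0 0 0" --pt "0 0 -0.5 0 0 0" --pt "0 0 -0.2 0 0 0"

```text
t: 20.68
position: [0.4779, 0.389, 0.2748]
ee_rot: [0.707, 0.707, 0.005, 0.0]
contact_force: [1.0, -0.1, -0.0]
grip_width: 1.002
grasp_force: 0.0
```

Run:
```python
from h import *
print(telemetry.sense()["position"].round(4))
f,K,R,t=cam("wrist"); cv2.imwrite("pics/w6.png",f[:,:,::-1])
for n in ("scene","top"):
    f,K,R,t=cam(n)
    q=optics.regions_of(n,"garlic_mid"); print(n,q and (q[0]["rect"],fit("garlic_mid",[(q[0]["mask"].astype(float),K,R,t)],[.589,-.016],.039)))
    for o,g in (("salt_shaker_mid",[.477,.386]),("spice_jar_mid",[.36,.384])):
        q=optics.regions_of(n,o); print(n,o,q and (q[0]["rect"],fit(o,[(q[0]["mask"].astype(float),K,R,t)],g,.008)))
    q=optics.regions_of(n,"saucer")
    if q: P=ray(mpx(q[0]["mask"]),K,R,t,.014); e=cv2.fitEllipse(cv2.convexHull((P[:,:2]*1000).astype(np.float32))); print(n,e)
```

```text
[0.4779 0.389  0.2748]
scene ([334.8, 192.6, 339.9, 201.4], (array([590.9, -25.6]), np.float64(1.344)))
scene salt_shaker_mid ([208.8, 236.0, 223.0, 257.2], (array([479.8, 387.5]), np.float64(0.472)))
scene spice_jar_mid ([209.2, 266.4, 229.7, 289.8], (array([357.6, 382.3]), np.float64(0.142)))
scene ((451.3448791503906, -369.5914611816406), (130.838134765625, 132.84402465820312), 157.53265380859375)
top ([319.5, 182.5, 333.9, 197.5], (array([591.8, -13.7]), np.float64(0.097)))
top salt_shaker_mid ([184.9, 189.9, 199.6, 204.4], (array([482.4, 382.1]), np.float64(1.513)))
top spice_jar_mid []
top ((453.2779541015625, -370.66015625), (128.38864135742188, 133.15371704101562), 97.73285675048828)
```

View pics/w6.png

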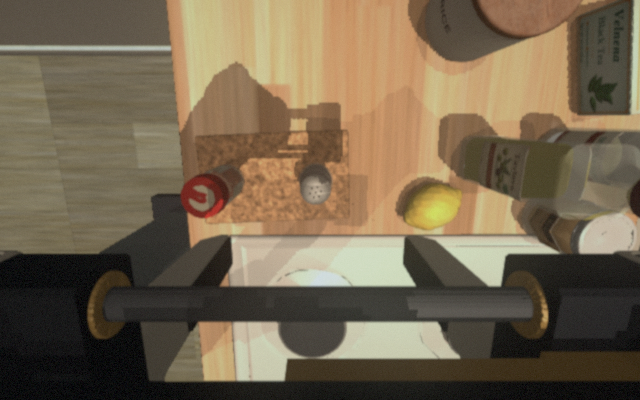

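>>> send_rows --pt "-0.3 0.08 0 0 0 0" --pt "-0.6 0.16 0 0 0 0" --pt "-0.7 0.19 0 0 0 0" --pt "-0.7 0.19 0 0 0 0" --pt "-0.7 0.19 0 0 0 0" --pt "-0.7 0.19 0 0 0 0" --pt "-0.7 0.19 0 0 0 0" --pt "-0.7 0.19 0 0 0 0"

```text
t: 21.9
position: [0.5459, 0.1305, 0.2686]
ee_rot: [0.707, 0.707, -0.0, -0.0]
contact_force: [0.9, 0.2, -0.2]
grip_width: 1.002
grasp_force: 0.0
```

>>> send_rows --pt "-0.7 0.19 0 0 0 0" --pt "-0.7 0.19 0 0 0 0" --pt "-0.7 0.19 0 0 0 0" --pt "-0.6 0.16 0 0 0 0" --pt "-0.3 0.1 0 0 0 0" --pt "0 0 0 0 0 0" --pt "0 0 0 0 0 0" --pt "0 0 0 0 0 0"

```text
t: 22.57
position: [0.5869, -0.0154, 0.2685]
ee_rot: [0.706, 0.708, 0.0, -0.001]
contact_force: [0.0, 0.9, 0.6]
grip_width: 0.998
grasp_force: 0.0
```

Run:
```python
from h import *
print(telemetry.sense()["position"].round(4))
f,K,R,t=cam("wrist")
q=optics.regions_of("wrist","garlic_mid"); print(q and (q[0]["confidence"],q[0]["rect"],fit("garlic_mid",[(q[0]["mask"].astype(float),K,R,t)],[.589,-.016],.039)))
q=optics.regions_of("wrist","tray_floor"); print(q and (q[0]["rect"],rectfit(q[0]["mask"],K,R,t,.045)))
```

```text
[ 0.5869 -0.0154  0.2685]
(0.9, [298.6, 161.8, 342.6, 201.3], (array([590. , -15.7]), np.float64(0.084)))
([228.1, 95.4, 367.6, 261.5], array([568.1, -18.6, 158.6, 199. ,   1.5]))
```

>>> send_rows --pt "-0.01 0.06 0.3 0 0 0" --pt "0 0 0.6 0 0 0" --pt "0 0 0.7 0 0 0" --pt "0 0 0.7 0 0 0" --pt "0 0 0.7 0 0 0" --pt "0 0 0.6 0 0 0" --pt "0 0 0.3 0 0 0" --pt "0 0 0 0 0 0" --gripper 0.66

```text
t: 23.38
position: [0.5872, -0.0169, 0.0699]
ee_rot: [0.706, 0.708, -0.003, -0.003]
contact_force: [-0.7, -0.1, -0.4]
grip_width: 0.665
grasp_force: 0.0
```

>>> send_rows --pt "0 0 0.1 0 0 0" --pt "0 0 0 0 0 0" --pt "0 0 0 0 0 0"

```text
t: 23.63
position: [0.5914, -0.0177, 0.0701]
ee_rot: [0.707, 0.707, 0.001, 0.001]
contact_force: [-1.0, 0.0, -0.3]
grip_width: 0.656
grasp_force: 0.0
```

>>> send_rows --pt "0.03 -0.03 0.2 0 0 0" --pt "0 0 0.2 0 0 0" --pt "0 0 0.08 0 0 0" --pt "0 0 0 0 0 0" --pt "0 0 0 0 0 0"

```text
t: 24.05
position: [0.5885, -0.0168, 0.0442]
ee_rot: [0.707, 0.707, -0.0, -0.0]
contact_force: [-0.6, 0.5, -0.6]
grip_width: 0.661
grasp_force: 0.0
```

>>> send_rows --pt "0 0.02 0 0 0 0" --pt "0 0 0 0 0 0" --pt "0 0 0 0 0 0" --pt "0 0 0 0 0 0" --pt "0 0 0 0 0 0" --pt "0 0 0 0 0 0" --pt "0 0 0 0 0 0" --pt "0 0 0 0 0 0" --gripper 0

```text
t: 24.72
position: [0.5902, -0.0168, 0.045]
ee_rot: [0.707, 0.707, 0.0, 0.0]
contact_force: [0.2, -0.1, 0.6]
grip_width: 0.476
grasp_force: 30.0
```

>>> send_rows --pt "0 0 -0.2 0 0 0" --pt "0 0 -0.4 0 0 0" --pt "0 0 -0.5 0 0 0" --pt "0 0 -0.5 0 0 0" --pt "-0.3 -0.12 -0.2 0 0 0" --pt "-0.6 -0.23 0 0 0 0" --pt "-0.65 -0.253 0 0 0 0" --pt "-0.65 -0.253 0 0 0 0"

```text
t: 25.38
position: [0.5464, -0.1274, 0.1356]
ee_rot: [0.706, 0.708, 0.0, 0.0]
contact_force: [0.0, -0.6, -1.3]
grip_width: 0.474
grasp_force: 30.0
```

>>> send_rows --pt "-0.65 -0.253 0 0 0 0" --pt "-0.65 -0.253 0 0 0 0" --pt "-0.65 -0.253 0 0 0 0" --pt "-0.65 -0.253 0 0 0 0" --pt "-0.65 -0.253 0 0 0 0" --pt "-0.65 -0.253 0 0 0 0" --pt "-0.65 -0.253 0 0 0 0" --pt "-0.3 -0.12 0 0 0 0"

```text
t: 26.05
position: [0.4487, -0.3751, 0.1349]
ee_rot: [0.71, 0.705, -0.002, 0.0]
contact_force: [-0.5, -1.0, -0.2]
grip_width: 0.477
grasp_force: 30.0
```

>>> send_rows --pt "0 0 0 0 0 0" --pt "0 0 0 0 0 0" --pt "0 0 0 0 0 0"

```text
t: 26.3
position: [0.4533, -0.3673, 0.1349]
ee_rot: [0.706, 0.708, 0.001, -0.0]
contact_force: [0.2, 0.6, -0.1]
grip_width: 0.476
grasp_force: 30.0
```

Run:
```python
from h import *
print(telemetry.sense()["position"].round(4))
f,K,R,t=cam("wrist"); cv2.imwrite("pics/w7.png",f[:,:,::-1])
q=optics.regions_of("wrist","saucer")
if q: P=ray(mpx(q[0]["mask"]),K,R,t,.014); e=cv2.fitEllipse(cv2.convexHull((P[:,:2]*1000).astype(np.float32))); print(q[0]["rect"],e)
```

```text
[ 0.4533 -0.3673  0.1349]
[239.5, 125.8, 389.2, 239.3] ((449.082763671875, -366.90625), (123.77033233642578, 136.53656005859375), 98.29942321777344)
```

View pics/w7.png

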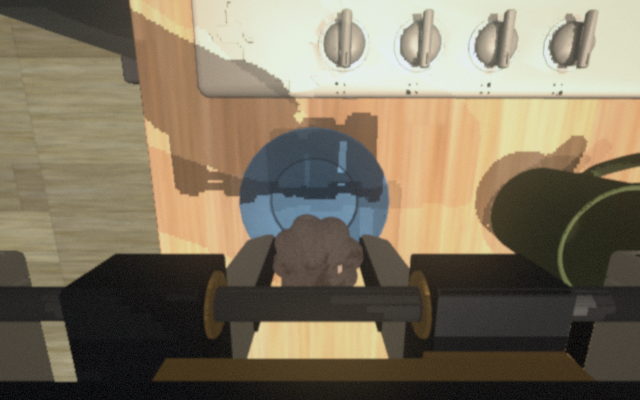

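>>> send_rows --pt "-0.07 -0.035 0.2 0 0 0" --pt "0 0 0.5 0 0 0" --pt "0 0 0.6 0 0 0" --pt "0 0 0.5 0 0 0" --pt "0 0 0.3 0 0 0" --pt "0 0 0.15 0 0 0" --pt "0 0 0 0 0 0" --pt "0 0 0 0 0 0"

```text
t: 27.07
position: [0.4513, -0.3725, 0.0222]
ee_rot: [0.707, 0.708, 0.0, -0.0]
contact_force: [0.9, -0.4, 0.0]
grip_width: 0.48
grasp_force: 30.0
```

>>> send_rows --pt "0 0 0 0 0 0"

```text
t: 27.15
position: [0.4518, -0.3731, 0.0232]
ee_rot: [0.707, 0.707, 0.0, 0.001]
contact_force: [0.5, 0.4, -0.4]
grip_width: 0.482
grasp_force: 30.0
```

>>> send_rows --pt "0.04 0 0.1 0 0 0" --pt "0 0 0.08 0 0 0" --pt "0 0 0 0 0 0" --pt "0 0 0 0 0 0"

```text
t: 27.48
position: [0.4507, -0.3707, 0.0132]
ee_rot: [0.707, 0.707, 0.0, -0.0]
contact_force: [0.6, 0.3, 0.1]
grip_width: 0.474
grasp_force: 30.0
```

>>> send_rows --pt "0 0 0.03 0 0 0" --pt "0 0 0 0 0 0" --pt "0 0 0 0 0 0"

```text
t: 27.73
position: [0.4507, -0.3709, 0.0117]
ee_rot: [0.707, 0.707, 0.0, -0.0]
contact_force: [0.1, -0.3, 0.2]
grip_width: 0.475
grasp_force: 30.0
```

>>> send_rows --pt "0 0 0.02 0 0 0" --pt "0 0 0.01 0 0 0" --pt "0 0 0 0 0 0"

```text
t: 27.98
position: [0.4509, -0.3709, 0.0114]
ee_rot: [0.707, 0.707, -0.0, 0.0]
contact_force: [-1.8, 1.9, 8.0]
grip_width: 0.474
grasp_force: 30.0
```

Contact; open partly and rise.

>>> send_rows --pt "0 0 0 0 0 0" --pt "0 0 0 0 0 0" --pt "0 0 0 0 0 0" --pt "0 0 0 0 0 0" --pt "0 0 0 0 0 0" --pt "0 0 0 0 0 0" --gripper 0.62

```text
t: 28.48
position: [0.4507, -0.3708, 0.01]
ee_rot: [0.707, 0.707, 0.0, -0.0]
contact_force: [-0.7, -0.1, 0.5]
grip_width: 0.623
grasp_force: 0.0
```

>>> send_rows --pt "0 0 -0.1 0 0 0" --pt "0 0 -0.3 0 0 0" --pt "0 0 -0.6 0 0 0" --pt "0 0 -0.8 0 0 0" --pt "0 0 -0.8 0 0 0" --pt "0 0 -0.8 0 0 0" --pt "0 0 -0.8 0 0 0" --pt "0 0 -0.8 0 0 0"

```text
t: 29.15
position: [0.4503, -0.3704, 0.2627]
ee_rot: [0.707, 0.707, 0.0, 0.0]
contact_force: [1.1, -0.2, -0.6]
grip_width: 0.622
grasp_force: 0.0
```

Run:
```python
from h import *
s=telemetry.sense(); print(s["position"].round(4),s["grip_width"])
for n in ("scene","top","wrist"):
    f,K,R,t=cam(n)
    if n=="wrist": cv2.imwrite("pics/w8.png",f[:,:,::-1])
    q=optics.regions_of(n,"garlic_mid"); print(n,q and (q[0]["confidence"],q[0]["rect"],fit("garlic_mid",[(q[0]["mask"].astype(float),K,R,t)],[.451,-.371],.005)))
```

```text
[ 0.4503 -0.3704  0.2627] 0.6219142944380944
scene []
top (0.68, [423.3, 258.4, 439.6, 272.9], (array([ 451.8, -367.6]), np.float64(0.223)))
wrist (0.8, [297.4, 158.2, 335.7, 193.6], (array([ 450.6, -370.4]), np.float64(0.085)))
```

View pics/w8.png

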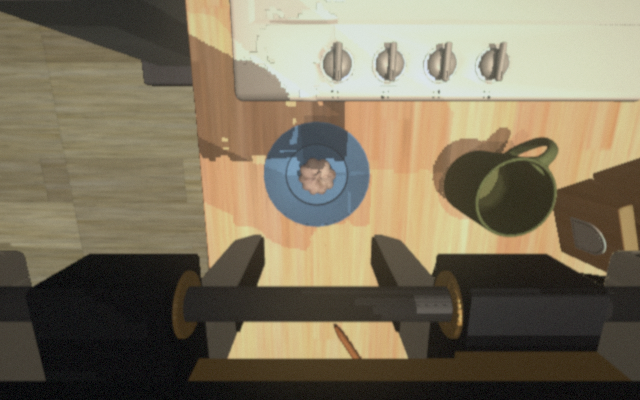

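>>> send_rows --pt "0.3 0.16 0 0 0 0" --pt "0.6 0.16 0 0 0 0" --pt "0.72 0.16 0 0 0 0" --pt "0.72 0.16 0 0 0 0" --pt "0.72 0.16 0 0 0 0" --pt "0.72 0.16 0 0 0 0" --pt "0.72 0.16 0 0 0 0" --pt "0.72 0.16 0 0 0 0" --gripper 1

```text
t: 30.12
position: [0.5136, -0.108, 0.2582]
ee_rot: [0.707, 0.707, -0.001, -0.002]
contact_force: [0.4, -0.0, 0.5]
grip_width: 1.003
grasp_force: 0.0
```

>>> send_rows --pt "0.72 0.16 0 0 0 0" --pt "0.72 0.16 0 0 0 0" --pt "0.72 0.16 0 0 0 0" --pt "0.72 -0.1 0 0 0 0" --pt "0.72 -0.1 0 0 0 0" --pt "0.72 -0.1 0 0 0 0" --pt "0.72 -0.1 0 0 0 0" --pt "0.72 -0.1 0 0 0 0"

```text
t: 30.78
position: [0.5121, 0.1793, 0.2581]
ee_rot: [0.707, 0.707, -0.002, -0.001]
contact_force: [0.5, 0.3, 0.4]
grip_width: 1.002
grasp_force: 0.0
```

>>> send_rows --pt "0.72 -0.1 0 0 0 0" --pt "0.72 -0.1 0 0 0 0" --pt "0.72 -0.1 0 0 0 0" --pt "0.72 -0.1 0 0 0 0" --pt "0.72 -0.1 0 0 0 0" --pt "0.4 -0.1 0 0 0 0" --pt "0 0 0 0 0 0" --pt "0 0 0 0 0 0"

```text
t: 31.45
position: [0.4819, 0.3788, 0.2578]
ee_rot: [0.706, 0.708, -0.002, -0.0]
contact_force: [-0.4, 0.3, 0.0]
grip_width: 1.003
grasp_force: 0.0
```

>>> send_rows --pt "0 0 0 0 0 0" --pt "0 0 0 0 0 0"

```text
t: 31.62
position: [0.4845, 0.3759, 0.2592]
ee_rot: [0.708, 0.706, -0.001, 0.001]
contact_force: [0.0, -0.9, -0.2]
grip_width: 1.0
grasp_force: 0.0
```

>>> send_rows --pt "0.22 -0.16 0.2 0 0 0" --pt "0 0 0.6 0 0 0" --pt "0 0 0.8 0 0 0" --pt "0 0 0.8 0 0 0" --pt "0 0 0.8 0 0 0" --pt "0 0 0.5 0 0 0" --pt "0 0 0.2 0 0 0" --pt "0 0 0 0 0 0"

```text
t: 32.28
position: [0.4752, 0.3864, 0.0627]
ee_rot: [0.708, 0.706, -0.003, 0.0]
contact_force: [0.1, -0.3, 0.1]
grip_width: 0.997
grasp_force: 0.0
```

>>> send_rows --pt "0 0 0.1 0 0 0" --pt "0 0 0 0 0 0" --pt "0 0 0 0 0 0"

```text
t: 32.53
position: [0.4767, 0.39, 0.0621]
ee_rot: [0.707, 0.707, 0.002, 0.0]
contact_force: [-0.7, -0.1, 0.4]
grip_width: 1.004
grasp_force: 0.0
```

>>> send_rows --pt "-0.05 0 0.15 0 0 0" --pt "0 0 0.15 0 0 0" --pt "0 0 0.04 0 0 0" --pt "0 0 0 0 0 0" --pt "0 0 0 0 0 0"

```text
t: 32.95
position: [0.4754, 0.3867, 0.043]
ee_rot: [0.707, 0.707, -0.0, -0.0]
contact_force: [-0.2, 0.4, -0.1]
grip_width: 1.0
grasp_force: 0.0
```

>>> send_rows --pt "0.008 0.024 -0.04 0 0 0" --pt "0 0 0 0 0 0" --pt "0 0 0 0 0 0"

```text
t: 33.2
position: [0.4771, 0.3874, 0.0456]
ee_rot: [0.707, 0.707, 0.001, -0.0]
contact_force: [-0.5, -0.1, 0.5]
grip_width: 0.997
grasp_force: 0.0
```

>>> send_rows --pt "0 0 0 0 0 0" --pt "0 0 0 0 0 0" --pt "0 0 0 0 0 0" --pt "0 0 0 0 0 0" --pt "0 0 0 0 0 0" --pt "0 0 0 0 0 0" --pt "0 0 0 0 0 0" --pt "0 0 0 0 0 0" --gripper 0

```text
t: 33.87
position: [0.4767, 0.3871, 0.0452]
ee_rot: [0.707, 0.707, 0.0, -0.0]
contact_force: [-0.0, 0.1, -1.1]
grip_width: 0.477
grasp_force: 0.0
```

>>> send_rows --pt "0 0 0 0 0 0" --pt "0 0 0 0 0 0" --pt "0 0 0 0 0 0" --pt "0 0 0 0 0 0" --pt "0 0 0 0 0 0"

```text
t: 34.28
position: [0.4768, 0.387, 0.0451]
ee_rot: [0.707, 0.707, -0.0, 0.0]
contact_force: [-0.5, -0.0, -0.7]
grip_width: 0.413
grasp_force: 29.6
```

>>> send_rows --pt "0 0 -0.2 0 0 0" --pt "0 0 -0.5 0 0 0" --pt "0 0 -0.7 0 0 0" --pt "0 0 -0.7 0 0 0" --pt "0 0 -0.5 0 0 0" --pt "-0.3 0.05 -0.1 0 0 0" --pt "-0.6 0.11 0 0 0 0" --pt "-0.7 0.127 0 0 0 0"

```text
t: 34.95
position: [0.4903, 0.3093, 0.1821]
ee_rot: [0.705, 0.709, 0.002, -0.001]
contact_force: [0.6, -0.7, -0.7]
grip_width: 0.417
grasp_force: 29.6
```

>>> send_rows --pt "-0.7 0.127 0 0 0 0" --pt "-0.7 0.127 0 0 0 0" --pt "-0.7 0.127 0 0 0 0" --pt "-0.7 0.127 0 0 0 0" --pt "-0.7 0.127 0 0 0 0" --pt "-0.7 0.127 0 0 0 0" --pt "-0.7 0.127 0 0 0 0" --pt "-0.7 0.127 0 0 0 0"

```text
t: 35.62
position: [0.542, 0.0254, 0.181]
ee_rot: [0.707, 0.707, 0.0, 0.0]
contact_force: [1.0, -0.4, -0.6]
grip_width: 0.412
grasp_force: 29.6
```

>>> send_rows --pt "-0.7 0.127 0 0 0 0" --pt "-0.7 0.127 0 0 0 0" --pt "-0.5 0.09 0 0 0 0" --pt "-0.2 0.03 0 0 0 0" --pt "0 0 0 0 0 0" --pt "0 0 0 0 0 0" --pt "0 0 0 0 0 0"

```text
t: 36.2
position: [0.5606, -0.0745, 0.1805]
ee_rot: [0.706, 0.709, 0.001, -0.001]
contact_force: [0.4, 0.2, -0.6]
grip_width: 0.417
grasp_force: 29.6
```

>>> send_rows --pt "-0.068 0.008 0.2 0 0 0" --pt "0 0 0.5 0 0 0" --pt "0 0 0.5 0 0 0" --pt "0 0 0.4 0 0 0" --pt "0 0 0.2 0 0 0" --pt "0 0 0.08 0 0 0" --pt "0 0 0 0 0 0" --pt "0 0 0 0 0 0"

```text
t: 36.87
position: [0.5619, -0.0806, 0.0869]
ee_rot: [0.707, 0.708, 0.001, 0.0]
contact_force: [1.5, 0.9, -1.1]
grip_width: 0.413
grasp_force: 29.6
```

>>> send_rows --pt "0 0 0 0 0 0"

```text
t: 36.95
position: [0.5622, -0.081, 0.0874]
ee_rot: [0.707, 0.707, 0.001, 0.001]
contact_force: [-0.1, -0.3, -0.7]
grip_width: 0.417
grasp_force: 29.6
```

>>> send_rows --pt "0.06 -0.016 0.1 0 0 0" --pt "0 0 0.07 0 0 0" --pt "0 0 0 0 0 0" --pt "0 0 0 0 0 0"

```text
t: 37.28
position: [0.5602, -0.0782, 0.0776]
ee_rot: [0.707, 0.707, -0.0, -0.0]
contact_force: [0.8, 0.1, -1.7]
grip_width: 0.416
grasp_force: 29.6
```

>>> send_rows --pt "0.006 0.014 0.02 0 0 0" --pt "0 0 0.02 0 0 0" --pt "0 0 0 0 0 0" --pt "0 0 0 0 0 0"

```text
t: 37.62
position: [0.5611, -0.078, 0.0756]
ee_rot: [0.707, 0.707, 0.0, -0.0]
contact_force: [-0.4, -0.1, -0.4]
grip_width: 0.412
grasp_force: 29.6
```

>>> send_rows --pt "0 0 0.02 0 0 0" --pt "0 0 0.01 0 0 0" --pt "0 0 0 0 0 0" --pt "0 0 0 0 0 0"

```text
t: 37.95
position: [0.5612, -0.0781, 0.0755]
ee_rot: [0.707, 0.707, -0.0, 0.0]
contact_force: [-2.5, 0.2, 7.5]
grip_width: 0.415
grasp_force: 30.2
```

>>> send_rows --pt "0 0 0 0 0 0" --pt "0 0 0 0 0 0" --pt "0 0 0 0 0 0" --pt "0 0 0 0 0 0" --pt "0 0 0 0 0 0" --pt "0 0 0 0 0 0" --pt "0 0 0 0 0 0" --pt "0 0 0 0 0 0" --gripper 1

```text
t: 38.62
position: [0.5611, -0.0779, 0.0741]
ee_rot: [0.707, 0.707, 0.0, -0.0]
contact_force: [0.2, -0.6, 0.3]
grip_width: 0.937
grasp_force: 0.0
```

>>> send_rows --pt "0 0 -0.2 0 0 0" --pt "0 0 -0.5 0 0 0" --pt "0 0 -0.7 0 0 0" --pt "0 0 -0.8 0 0 0" --pt "0 0 -0.8 0 0 0" --pt "0 0 -0.5 0 0 0" --pt "0.3 -0.13 -0.2 0 0 0" --pt "0.6 -0.26 0 0 0 0"

```text
t: 39.28
position: [0.5437, -0.0363, 0.2621]
ee_rot: [0.71, 0.704, 0.002, 0.003]
contact_force: [-0.8, 0.3, -0.7]
grip_width: 1.0
grasp_force: 0.0
```

>>> send_rows --pt "0.7 -0.304 0 0 0 0" --pt "0.7 -0.304 0 0 0 0" --pt "0.7 -0.304 0 0 0 0" --pt "0.7 -0.304 0 0 0 0" --pt "0.7 -0.304 0 0 0 0" --pt "0.7 -0.304 0 0 0 0" --pt "0.7 -0.304 0 0 0 0" --pt "0.7 -0.304 0 0 0 0"

```text
t: 39.95
position: [0.4173, 0.2486, 0.2589]
ee_rot: [0.707, 0.708, -0.001, -0.0]
contact_force: [0.1, 0.1, -0.3]
grip_width: 1.0
grasp_force: 0.0
```

>>> send_rows --pt "0.7 -0.304 0 0 0 0" --pt "0.7 -0.304 0 0 0 0" --pt "0.7 -0.304 0 0 0 0" --pt "0.45 -0.19 0 0 0 0" --pt "0.15 -0.06 0 0 0 0" --pt "0 0 0 0 0 0" --pt "0 0 0 0 0 0" --pt "0 0 0 0 0 0"

```text
t: 40.62
position: [0.3628, 0.3797, 0.2588]
ee_rot: [0.708, 0.706, -0.001, 0.001]
contact_force: [0.1, -0.5, 0.5]
grip_width: 0.999
grasp_force: 0.0
```

>>> send_rows --pt "0.06 -0.04 0.3 0 0 0" --pt "0 0 0.6 0 0 0" --pt "0 0 0.7 0 0 0" --pt "0 0 0.7 0 0 0" --pt "0 0 0.6 0 0 0" --pt "0 0 0.4 0 0 0" --pt "0 0 0.2 0 0 0" --pt "0 0 0 0 0 0"

```text
t: 41.28
position: [0.36, 0.3822, 0.0823]
ee_rot: [0.708, 0.706, -0.002, 0.001]
contact_force: [-0.2, 1.0, -0.6]
grip_width: 1.001
grasp_force: 0.0
```

>>> send_rows --pt "0 0 0 0 0 0" --pt "0 0 0 0 0 0"

```text
t: 41.45
position: [0.3609, 0.3855, 0.0857]
ee_rot: [0.707, 0.707, 0.002, -0.0]
contact_force: [0.1, 0.0, 0.8]
grip_width: 0.999
grasp_force: 0.0
```

>>> send_rows --pt "-0.03 0 0.2 0 0 0" --pt "0 0 0.2 0 0 0" --pt "0 0 0.06 0 0 0" --pt "0 0 0 0 0 0" --pt "0 0 0 0 0 0" --pt "0 0 0 0 0 0"

```text
t: 41.95
position: [0.3597, 0.3837, 0.0613]
ee_rot: [0.707, 0.707, 0.0, -0.0]
contact_force: [-0.4, -0.4, -0.1]
grip_width: 1.001
grasp_force: 0.0
```

>>> send_rows --pt "0 0.01 0 0 0 0" --pt "0 0 0 0 0 0" --pt "0 0 0 0 0 0" --pt "0 0 0 0 0 0" --pt "0 0 0 0 0 0" --pt "0 0 0 0 0 0" --pt "0 0 0 0 0 0" --pt "0 0 0 0 0 0" --gripper 0

```text
t: 42.62
position: [0.3603, 0.3835, 0.0612]
ee_rot: [0.707, 0.707, 0.0, -0.0]
contact_force: [0.2, 0.1, -0.4]
grip_width: 0.473
grasp_force: 10.5
```

>>> send_rows --pt "0 0 0 0 0 0" --pt "0 0 0 0 0 0" --pt "0 0 0 0 0 0"

```text
t: 42.87
position: [0.3603, 0.3834, 0.0612]
ee_rot: [0.707, 0.707, 0.0, 0.0]
contact_force: [-0.2, -0.2, 0.3]
grip_width: 0.474
grasp_force: 30.0
```

>>> send_rows --pt "0 0 -0.2 0 0 0" --pt "0 0 -0.5 0 0 0" --pt "0 0 -0.6 0 0 0" --pt "0 0 -0.6 0 0 0" --pt "0 0 -0.5 0 0 0" --pt "-0.3 0.17 -0.1 0 0 0" --pt "-0.6 0.34 0 0 0 0" --pt "-0.6 0.34 0 0 0 0"

```text
t: 43.53
position: [0.4024, 0.3091, 0.1878]
ee_rot: [0.705, 0.709, 0.001, -0.0]
contact_force: [1.8, -0.1, -1.3]
grip_width: 0.469
grasp_force: 30.0
```

>>> send_rows --pt "-0.6 0.34 0 0 0 0" --pt "-0.6 0.34 0 0 0 0" --pt "-0.6 0.34 0 0 0 0" --pt "-0.6 0.34 0 0 0 0" --pt "-0.6 0.34 0 0 0 0" --pt "-0.6 0.34 0 0 0 0" --pt "-0.6 0.34 0 0 0 0" --pt "-0.6 0.34 0 0 0 0"

```text
t: 44.2
position: [0.539, 0.0669, 0.1867]
ee_rot: [0.707, 0.707, -0.0, -0.0]
contact_force: [1.0, 0.8, -1.4]
grip_width: 0.473
grasp_force: 30.0
```

>>> send_rows --pt "-0.4 0.23 0 0 0 0" --pt "-0.2 0.12 0 0 0 0" --pt "0 0 0 0 0 0" --pt "0 0 0 0 0 0" --pt "0 0 0 0 0 0"

```text
t: 44.62
position: [0.5552, 0.0414, 0.1865]
ee_rot: [0.706, 0.709, 0.0, -0.001]
contact_force: [-1.0, 1.1, -1.8]
grip_width: 0.473
grasp_force: 30.0
```

>>> send_rows --pt "-0.05 0.01 0.2 0 0 0" --pt "0 0 0.4 0 0 0" --pt "0 0 0.5 0 0 0" --pt "0 0 0.4 0 0 0" --pt "0 0 0.15 0 0 0" --pt "0 0 0 0 0 0" --pt "0 0 0 0 0 0" --pt "0 0 0 0 0 0"

```text
t: 45.28
position: [0.5577, 0.0369, 0.1048]
ee_rot: [0.707, 0.708, 0.001, 0.001]
contact_force: [0.5, -0.1, -1.0]
grip_width: 0.476
grasp_force: 30.0
```

>>> send_rows --pt "0.03 -0.025 0.1 0 0 0" --pt "0 0 0.1 0 0 0" --pt "0 0 0.01 0 0 0" --pt "0 0 0 0 0 0" --pt "0 0 0 0 0 0"

```text
t: 45.7
position: [0.5556, 0.0375, 0.0933]
ee_rot: [0.707, 0.707, 0.0, 0.0]
contact_force: [0.7, 1.0, -1.5]
grip_width: 0.477
grasp_force: 30.0
```

>>> send_rows --pt "0.02 0.008 0.02 0 0 0" --pt "0 0 0.01 0 0 0" --pt "0 0 0 0 0 0" --pt "0 0 0 0 0 0"

```text
t: 46.03
position: [0.5561, 0.0386, 0.0917]
ee_rot: [0.707, 0.707, 0.0, 0.0]
contact_force: [0.2, 0.1, -1.6]
grip_width: 0.479
grasp_force: 30.0
```

>>> send_rows --pt "0 0 0.02 0 0 0" --pt "0 0 0.01 0 0 0" --pt "0 0 0 0 0 0" --pt "0 0 0 0 0 0"

```text
t: 46.37
position: [0.5561, 0.0386, 0.0917]
ee_rot: [0.707, 0.707, 0.0, 0.0]
contact_force: [-2.9, -0.9, 7.4]
grip_width: 0.472
grasp_force: 30.0
```

>>> send_rows --pt "0 0 0 0 0 0" --pt "0 0 0 0 0 0" --pt "0 0 0 0 0 0" --pt "0 0 0 0 0 0" --pt "0 0 0 0 0 0" --pt "0 0 0 0 0 0" --pt "0 0 0 0 0 0" --pt "0 0 0 0 0 0" --gripper 1

```text
t: 47.03
position: [0.5559, 0.0385, 0.0901]
ee_rot: [0.707, 0.707, -0.0, -0.0]
contact_force: [-0.1, 0.4, -0.5]
grip_width: 0.978
grasp_force: 0.0
```

>>> send_rows --pt "0 0 -0.2 0 0 0" --pt "0 0 -0.5 0 0 0" --pt "0 0 -0.8 0 0 0" --pt "0 0 -0.8 0 0 0" --pt "0 0 -0.8 0 0 0" --pt "0 0 -0.8 0 0 0" --pt "0 0 -0.5 0 0 0" --pt "0 0 -0.2 0 0 0"

```text
t: 47.7
position: [0.5576, 0.0395, 0.3258]
ee_rot: [0.707, 0.707, 0.004, 0.003]
contact_force: [-0.5, 0.7, 0.2]
grip_width: 0.999
grasp_force: 0.0
```

>>> send_rows --pt "-0.55 0.17 0 0 0 0" --pt "0 0 0 0 0 0" --pt "0 0 0 0 0 0" --pt "0 0 0 0 0 0"

```text
t: 48.03
position: [0.5636, 0.0112, 0.319]
ee_rot: [0.707, 0.707, -0.001, -0.001]
contact_force: [1.0, 0.6, 0.4]
grip_width: 1.002
grasp_force: 0.0
```

```bash
sed -i 's/^G=.*/G=dict(spice_jar_mid=(.557,.038),salt_shaker_mid=(.561,-.077))/; /polylines/d; s/w4.png/w9.png/; s/^cv2.imwrite.*/cv2.imwrite("pics\/w9.png",f)/' m.py; python3 m.py
```

```text
spice_jar_mid wrist (array([555.8,  38.4]), np.float64(0.058))
spice_jar_mid scene (array([553. ,  38.4]), np.float64(0.141))
salt_shaker_mid scene (array([560.6, -78. ]), np.float64(0.296))
salt_shaker_mid top (array([563.8, -77.2]), np.float64(1.288))
spice_jar_mid (array([555.5,  38.3]), np.float64(0.107))
salt_shaker_mid (array([560. , -77.2]), np.float64(0.795))
[0.5644 0.0112 0.3202]
([259.8, 117.5, 380.2, 261.6], array([568.8, -18.7, 160.3, 199.3,   1.3]))
```

View pics/w9.png

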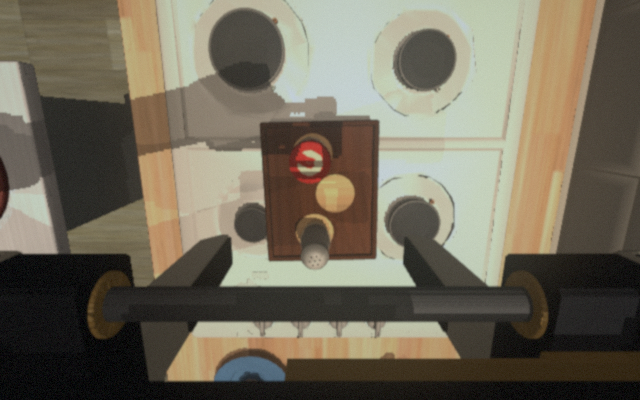

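The jar cap is at (311,160) and the shaker top at (315,257), the same pixels as at the start and from nearly the same viewpoint. Both stand upright, so I am handing in.

```bash
python3 -c "
from plant import order; print(order.close_job())"
```

```text
the job is handed in; nothing more can be done
None
```

The job is handed in: the garlic stands in the middle of the saucer, and by the final camera check the spice jar and salt shaker are upright on the tray within about 1–2 mm of where they started; nothing was knocked over.

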